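# Bring the salt round to the door of the spice carousel and hold it there

## Task

The cook needs a hand free for the salt: swing the little front door of the clear eight-sided spice cabinet wide open, to about a right angle, and leave it open. Then turn the carousel inside by the bar-shaped knob on the cabinet's roof until the salt shaker (the one with the narrow domed head) stands in the middle of the doorway, and finish with the knob still gripped, holding the carousel still so that the salt can be lifted out. Turn gently enough that all jars stay upright in their sockets, and leave the other things on the worktop where they are.

Things in the scene. Friction and masses are not known exactly. Their poses are not given: they have to be found in the camera images.
- cabinet: clear eight-sided spice cabinet, 244 mm across the flats, wooden base, clear roof with its top at z = 148 mm, fixed to the worktop. Origin on the turning axis, at worktop height; its x axis points out of the back, so the door is on its -x face (122 mm from the axis) and its y axis points to the hinge side
- door (a joint): angle of the clear front door in rad: 0 shut, grows as it opens towards the robot, stop at 1.9; starts shut or up to 0.15 ajar. 91 mm wide, its top at z = 137 mm; hinged upright on the left (+y of the cabinet) edge of the front flat, so opening turns it clockwise seen from above. Light (hinge friction 0.05 N m); stays where it is left, no latch or spring
- door_hinge (a point): point on the door's hinge axis, at the height to take the handle (z = 110 mm)
- door_handle (a point): middle of the upright round bar of the door's bow handle, at the height to take it (z = 110 mm): bar 10 mm thick, upright from z = 76 to 132 mm, 34 mm out from the door panel, 80 mm from the hinge along the door. Can be pinched from above. Its axes are those of the door: -x out of the panel, -y from hinge to free edge (both level)
- carousel (a joint): how far the carousel has turned since the start, in rad, counter-clockwise from above positive; no practical stop (over a full turn either way), turns freely (friction 0.06 N m, no spring, no detents, 0.9 kg). The jars stand loose in it: turning slowly, about 0.5 rad/s or less, is safe, jerks can tip them
- knob: wooden bar knob on the carousel's spindle above the roof; turns rigidly with the carousel and is its only part outside the cabinet. Origin on the turning axis at the height to grip (z = 176 mm); bar 60 mm long along its x axis, 15 mm thick along its y axis, from z = 164 to 196 mm. Its -x direction points at the salt shaker's socket. A large turn needs several grasps
- front_bay (a point): point on the carousel's floor (z = 26 mm) in the middle of the doorway, 68 mm in front of the turning axis: where the salt shaker's origin belongs. Fixed to the cabinet
- salt_shaker: salt shaker: round glass body 44 mm across, narrower grey domed head 34 mm across, 90 mm tall, origin at the centre of its underside; loose in one of the five square sockets (48 mm wide, 19 mm deep, 68 mm from the turning axis, 72 degrees apart) of the carousel
- spice_a: upright glass spice jar with a flat round cap, 45 mm wide, 106 mm tall, origin at the centre of its underside; stands in a carousel socket; not the one wanted
- spice_c: upright glass spice jar with a flat round cap, 40 mm wide, 101 mm tall, origin at the centre of its underside; stands in a carousel socket; not the one wanted
- spice_d: upright glass spice jar with a flat round cap, 45 mm wide, 109 mm tall, origin at the centre of its underside; stands in a carousel socket; not the one wanted
- spice_g: upright glass spice jar with a flat round cap, 45 mm wide, 106 mm tall, origin at the centre of its underside; stands in a carousel socket; not the one wanted
- garlic: bulb of garlic, 60 mm, left of the cabinet; bystander
- jar_small: small jam jar, 58 mm across, 85 mm tall, right of the cabinet; bystander
- lemon: lemon, 78 mm long, at the front left; bystander
- onion: onion, 78 mm across, at the left; bystander
- tin_small: tin, 58 mm across, 72 mm tall, at the left; bystander
- beaker: plastic tumbler, 81 mm across, 112 mm tall, at the front right; bystander

How it is judged:
On the way, in this order (a step that is already met when the one before it is completed fails the run):
1. the door is swung wide open (value of joint door above 1.3 rad), for 0.2 s.
2. the salt shaker is in the doorway, brought there by the gripped knob (horizontal distance between salt_shaker and front_bay below 0.014 m and contact force between the fingers and knob above 2 N), for 0.2 s.
At the end, for the whole second after the job is handed in: door open by at least 1.3 rad (75 degrees), salt shaker's centre within 14 mm of the middle of the doorway, fingers pressing on the knob with more than 2 N and the carousel at rest (under 0.05 rad/s), all five jars upright within 0.15 rad (all of step 2 and value of joint door above 1.3 rad and velocity of joint carousel between -0.05 and 0.05 rad/s and angle between each of salt_shaker, spice_a, spice_c, spice_d, spice_g's own z axis and vertical below 0.15 rad); the arm keeps its last pose, push and grip.
It fails at once if a jar in the carousel toppled or left its socket (angle between any of salt_shaker, spice_a, spice_c, spice_d, spice_g's own z axis and vertical above 0.6 rad or height (world z) of any of salt_shaker, spice_a, spice_c, spice_d, spice_g above 0.05 m).
It fails at once if another thing on the worktop was pushed away by more than 30 mm (distance of any of garlic, jar_small, lemon, onion, tin_small, beaker from where it was at the start of the episode above 0.03 m).
It also fails if it takes over 64 s, if anything falls off the work surface, if the arm or the gripper's body presses on something with over 40 N, if the wrist force passes 120 N, or if a joint passes its speed limit or range.

## Robot

A 6-joint arm with a two-finger parallel gripper is mounted at the origin on a cart in front of the work surface, level with it; the furniture and walls round the work are solid. World frame = base frame: x ahead of the robot, y to its left, z up, the work surface at z = 0. Lengths are in m, angles in rad, forces in N, time in s.
With the tool pointing down it reaches from about 0.3 to 0.825 m from the base axis. Payload 5.4 kg.
Tool frame: the origin (TCP) lies between the finger pads; the fingertips stand 11 mm ahead of it and the grasp point (between the pads) lies 8 mm behind it (tip_extent is the distance from the TCP to the fingertips, in m); z points along the fingers, y is the line along which they close (so a half turn about z gives the same grasp; the last joint's range is limited). The gripper opens to 92 mm and grips with 3 to 60 N. Pads are 20 mm wide; open, the fingers measure 128 mm over their backs; the gripper's body (75 mm by 189 mm) begins 69 mm behind the grasp point.
Start: joints at [-1.509, 0.158, 1.597, -0, 1.386, -0.21], TCP at [0.154, -0.554, 0.226] pointing down, gripper open.
Joint ranges: [-2.91, 2.91], [-0.94, 2.29], [0.18, 2.7], [-1.29, 4.43], [0.17, 2.64], [-3, 3]. Speed limits (rad/s): [2.57, 2.57, 3.14, 3.14, 3.14, 3.14].

## Interface

Orientations are given as a unit quaternion [x, y, z, w].
In Python, from rig import * gives the robot as it stands. The module is installed in compiled form; this text tells all that it offers.
- The arm moves only by the tool drive_tool, never from a script. Its argument "rows" is a list of rows, each an object of numbers: "ax", "ay", "az": the turn, a rotation vector about the tool's x, y, z in rad; "dx", "dy", "dz": the shift along the tool's x, y, z in cm; "jaw": the closure, from 0 (fully open) to 1 (shut). In form: [{"ax": .., "ay": .., "az": .., "dx": .., "dy": .., "dz": .., "jaw": ..}, ...]. A call has 1 to 12 rows; each row is the pose to reach, as a shift and turn from the pose commanded when the call began, along the tool's axes at that moment; what a row does not reach only later rows make up. A row lasts 1/10 s, in which the tool goes at most 50 mm and 8.59 degrees, less where a joint would pass 70% of its speed; a pose out of reach is approached as far as the arm can. A call with a gripper value outside its range is refused whole. The fingers move at their own pace and stop on an object; "squeeze" is the grip in N (left out, the last holds). Time passes only in rows, so rows that repeat a pose let the fingers close. It gives the time, the measured TCP pose, the force, the opening and the grip force at its end, in the units of the state.
- get_state(): the state, without advancing time (a new reading comes with each control period).
- get_image(name): name is "scene" or "top" or "wrist"; returns the picture (400x640x3 uint8, blue, green, red); there is no depth.
- calibration(name): a dict with "vertical_fov" (degrees; the focal length in pixels is half the picture's height over the tangent of half this angle, whatever the lens; pixels are square), "cx", "cy" (the principal point, pixels), "dist_coeffs" ([k1, k2, p1, p2, k3] as OpenCV has them; the pictures are not rectified), "rvec" (rotation vector, rad) and "tvec" (3), from world to camera coordinates, as OpenCV has them. Camera axes: x right, y down, z forward; pixel columns grow to the right and rows downward; lengths in m; the calibration is good to about 2 mm. A picture is of the moment at which its call begins: read the wrist's pose just before it. calibration takes no time and is no camera call; for the wrist camera it gives the pose at the moment of the call.
- sign_off(): hands the job in; it is judged then, once.
Trained networks look in the newest picture that a camera, given by its name, has taken for a name from the list of things; names that differ only in an ending like _2 or _b are one class to them, and where a whole thing is asked for, a point or a joint stands for the part that bears it (a point fixed in the world has none). Each returns a list of dicts, best first, with "score" (0 to 1); they miss things now and then, are a little off and sometimes report something else, mostly with a low value. They report only what shows in the picture. A call takes as long as a camera call.
- spot_in(thing, camera): "position" ([row, column] in pixels, amid what is visible of it).
- outline_of(thing, camera): "mask" (400x640 bool, what is visible of it) and "position" ([row, column] in pixels, amid what is visible of it).
The state is a dict: "t": time; "joints": joint angles; "qvel": joint speeds; "joint_efforts": joint torques, N m; "tool_pos": TCP position; "eef_rot": TCP orientation; "wrist_force": force on the tool from outside, world axes, zero at the start; "ft_torque": the same for the moment, N m; "finger_gap": opening from 0.0 (shut) to 1.0 (fully open); "finger_force": force on a finger pad.
Only numpy, scipy, OpenCV 4.12 (cv2) and the standard library are available. Lean on these libraries where they do the work, as an engineer would, in place of code of your own. Each camera call takes 0.05 s, during which the arm holds its last target. There are 200 camera calls.

## Working session

There is one attempt and no reset: what is moved stays moved. The work goes in short steps, Python scripts to look and compute and a tool call to move; the robot and the scene stay as the last step left them, time stands still between calls to the robot, and variables do not carry over. Pictures are saved under pics/ and viewed, at most 10 in all, crops included, and the job is handed in when it is done.

Besides the shell and the picture viewer there is one more tool, called after "Call:" as name([rows], argument=value, ...), one row to a line, values as JSON. drive_tool: Moves the arm, as the interface text tells. Its arguments: {"type":"object","properties":{"rows":{"type":"array","items":{"type":"object","properties":{"ax":{"type":"number"},"ay":{"type":"number"},"az":{"type":"number"},"dx":{"type":"number"},"dy":{"type":"number"},"dz":{"type":"number"},"jaw":{"type":"number"}}}},"squeeze":{"type":"number"}},"required":["rows"]}

```bash
mkdir -p pics
cat > h.py <<'E'
from rig import *
import numpy as np, cv2
from scipy.spatial.transform import Rotation as R
def cam(n):
    c=calibration(n); f=200/np.tan(np.radians(c["vertical_fov"])/2)
    K=np.array([[f,0,c["cx"]],[0,f,c["cy"]],[0,0,1]]); return K,np.array(c["dist_coeffs"],float),np.array(c["rvec"],float),np.array(c["tvec"],float)
def ray(n,rc,z):
    K,d,r,t=cam(n); u=cv2.undistortPoints(np.array([[[rc[1],rc[0]]]],float),K,d)[0,0]
    M=cv2.Rodrigues(r)[0]; o=-M.T@t.ravel(); v=M.T@np.array([u[0],u[1],1]); return o+v*(z-o[2])/v[2]
def proj(n,P):
    K,d,r,t=cam(n); return cv2.projectPoints(np.array(P,float).reshape(-1,1,3),r,t,K,d)[0].reshape(-1,2)
def totool(dw):
    s=get_state(); return R.from_quat(s["eef_rot"]).inv().apply(dw)*100
E
python3 - <<'E'
from h import *
for n in("scene","top"):
    im=get_image(n); cv2.imwrite(f"pics/{n}0.png",im)
    for th,z in(("cabinet",.148),("door_handle",.110),("knob",.196),("salt_shaker",.08),("door",.08),("lemon",.03),("beaker",.1),("jar_small",.08)):
        for q in spot_in(th,n)[:2]: print(n,th,np.round(q["score"],2),np.round(q["position"]),np.round(ray(n,q["position"],z),3))
s=get_state(); print(s["t"],s["tool_pos"],s["eef_rot"],R.from_quat(s["eef_rot"]).as_matrix().round(3))
E
```

```text
top cabinet 0.56 [180. 302.] [0.625 0.069 0.148]
top knob 0.6 [172. 306.] [0.634 0.057 0.196]
top door 0.59 [221. 290.] [0.518 0.104 0.08 ]
top lemon 0.88 [263. 215.] [0.402 0.327 0.03 ]
top beaker 0.86 [266. 454.] [ 0.39  -0.352  0.1  ]
top jar_small 0.62 [215. 358.] [ 0.538 -0.092  0.08 ]
0.9 [ 0.15435733 -0.55387355  0.22559915] [ 9.90780556e-01  1.35476526e-01  1.71843827e-05 -1.54143681e-05] [[ 0.963  0.268  0.   ]
 [ 0.268 -0.963  0.   ]
 [ 0.    -0.    -1.   ]]
```

View pics/scene0.png

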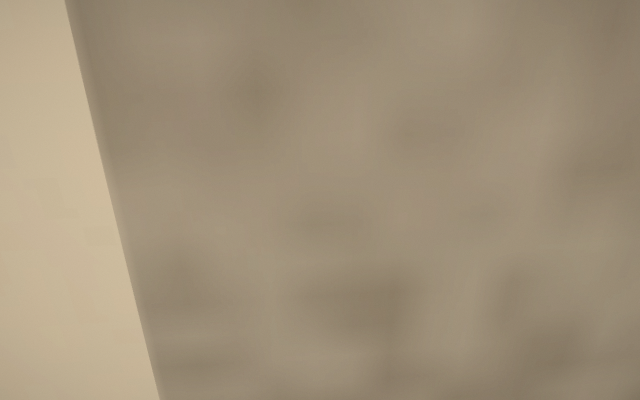

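Run:
```python
import cv2
im=cv2.imread("pics/top0.png"); cv2.imwrite("pics/top0c.png",cv2.resize(im[110:270,210:410],None,fx=3.7,fy=3.7,interpolation=cv2.INTER_CUBIC))
```

```text
(no output)
```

View pics/top0c.png

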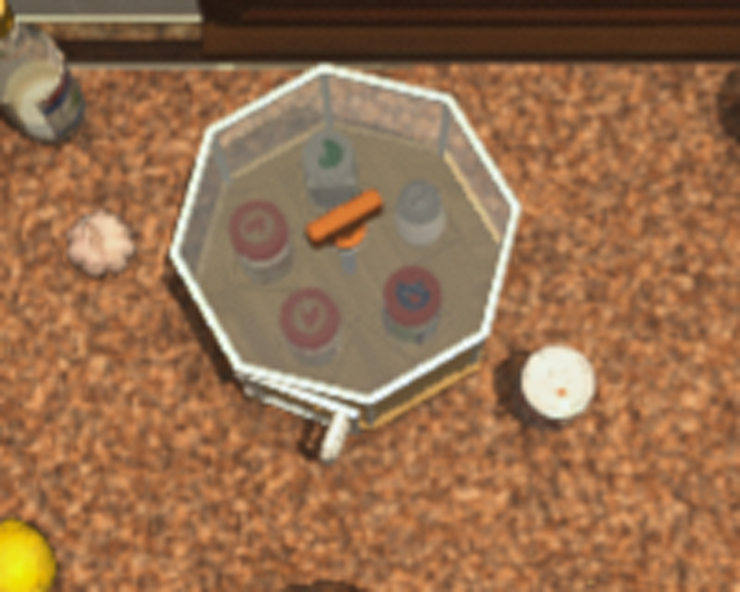

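The scene camera is blocked by a near surface (plain beige, nothing usable). The top view shows the cabinet clearly. In crop pixels, the octagon roof runs from (325,68) to (370,400), the handle is at about (335,435), the orange knob bar goes from (312,235) to (378,200), and the grey-headed salt is at (418,205). The door is on the lower-left flat and slightly ajar.

```bash
cat > geo.py <<'E'
from h import *
from scipy.optimize import least_squares
E
python3 - <<'E'
from geo import *
f=lambda p:(p[1]/3.7+110,p[0]/3.7+210)
px=lambda p:np.array([p[0]/3.7+210,p[1]/3.7+110])
V=[(240,372),(370,400),(487,332),(518,208),(448,98),(325,68),(212,130),(175,250)]
obs=np.array([px(v) for v in V])
def verts(p): 
    a=p[2]+np.pi-np.pi/8+np.arange(8)*np.pi/4   # first = left(+y) front
    return np.c_[p[0]+.132*np.cos(a),p[1]+.132*np.sin(a),np.full(8,.148)]
r=least_squares(lambda p:(proj("top",verts(p))-obs).ravel(),[.62,.05,-.2])
x,y,w=r.x; print("cab",r.x, "res",r.fun.round(1))
im=get_image("top")
ms={}
for th,z in(("knob",.190),("salt_shaker",.085),("door_handle",.128),("door",.08)):
    o=outline_of(th,"top")
    for q in o[:2]:
        ys,xs=np.nonzero(q["mask"]); print(th,round(q["score"],2),len(xs),np.round(q["position"]),ray("top",q["position"],z).round(3))
        if th=="knob":
            print("fit",cv2.minAreaRect(np.c_[xs,ys].astype(np.float32)))
Rz=lambda a:np.array([[np.cos(a),-np.sin(a)],[np.sin(a),np.cos(a)]])
C=np.array([x,y]); h=C+Rz(w)@[-.122,.0505]; print("hinge~",h)
for p,z in(((325,455),.132),((330,440),.132),((345,415),.132),((357,408),.137)): print(p,ray("top",f(p),z).round(3), "rel hinge cabframe",(Rz(-w)@(ray("top",f(p),z)[:2]-h)).round(3))
for th in(0,.05,.1,.15): print(th,(Rz(-th)@[-.034,-.08]).round(3),"free edge",(Rz(-th)@[0,-.091]).round(3))
for p in((312,235),(378,200)): print("knob",ray("top",f(p),.196)[:2]-C)
print("salt",ray("top",f((418,198)),.108)[:2]-C,"base",ray("top",f((420,242)),.026)[:2]-C, "front dir",w+np.pi)
E
```

```text
cab [ 0.64647828  0.06427982 -0.25659622] res [-0.4 -0.9  0.2  0.8  0.4  0.7  0.7 -0.3  1.  -0.4 -0.3 -0.8 -0.9 -0.3
 -0.8  1.1]
knob 0.72 180 [170. 303.] [0.643 0.066 0.19 ]
fit ((303.4615173339844, 170.30767822265625), (10.418915748596191, 22.078182220458984), 60.2551155090332)
knob 0.2 295 [223. 294.] [0.499 0.089 0.19 ]
fit ((291.254150390625, 218.32875061035156), (33.968544006347656, 15.757835388183594), 41.987213134765625)
door_handle 0.49 225 [220. 296.] [0.516 0.086 0.128]
door_handle 0.44 868 [266. 454.] [ 0.39  -0.344  0.128]
door 0.68 218 [223. 295.] [0.514 0.091 0.08 ]
door 0.63 190 [172. 306.] [0.664 0.058 0.08 ]
hinge~ [0.54128901 0.14408876]
(325, 455) [0.479 0.081 0.132] rel hinge cabframe [-0.044 -0.077]
(330, 440) [0.49  0.077 0.132] rel hinge cabframe [-0.032 -0.078]
(345, 415) [0.509 0.066 0.132] rel hinge cabframe [-0.011 -0.084]
(357, 408) [0.513 0.057 0.137] rel hinge cabframe [-0.005 -0.091]
0 [-0.034 -0.08 ] free edge [ 0.    -0.091]
0.05 [-0.038 -0.078] free edge [-0.005 -0.091]
0.1 [-0.042 -0.076] free edge [-0.009 -0.091]
0.15 [-0.046 -0.074] free edge [-0.014 -0.09 ]
knob [-0.01583619  0.02387585]
knob [ 0.01005705 -0.02354397]
salt [ 0.03633492 -0.054492  ] base [ 0.02155783 -0.05785846] front dir 2.8849964375960946
```

Call:
drive_tool([
  {"dx":4,"dy":-4.3,"dz":-0.2,"az":-0.14,"jaw":0},
  {"dx":8,"dy":-8.6,"dz":-0.4,"az":-0.28,"jaw":0},
  {"dx":12,"dy":-12.9,"dz":-0.6,"az":-0.42,"jaw":0},
  {"dx":16,"dy":-17.2,"dz":-0.8,"az":-0.56,"jaw":0},
  {"dx":20,"dy":-21.5,"dz":-1,"az":-0.7,"jaw":0},
  {"dx":24,"dy":-25.8,"dz":-1.2,"az":-0.84,"jaw":0},
  {"dx":28,"dy":-30.1,"dz":-1.4,"az":-0.98,"jaw":0},
  {"dx":32,"dy":-34.4,"dz":-1.6,"az":-1.12,"jaw":0},
  {"dx":36,"dy":-38.7,"dz":-1.8,"az":-1.26,"jaw":0},
  {"dx":40,"dy":-43,"dz":-2,"az":-1.4,"jaw":0},
  {"dx":40,"dy":-43,"dz":-2,"az":-1.4,"jaw":0},
  {"dx":40,"dy":-43,"dz":-2,"az":-1.4,"jaw":0},
])

```text
validation failed for argument at $.ro...
```

```bash
cat >> h.py <<'E'
def go(P,yaw):
    s=get_state(); M=R.from_quat(s["eef_rot"]).as_matrix(); y0=np.arctan2(M[1,0],M[0,0])
    print("t",round(s["t"],2),"pos",np.round(s["tool_pos"],4),"yaw",y0.round(3),"tilt",M[2].round(3),"j",np.round(s["joints"],2),"F",np.round(s["wrist_force"],1),"gap",round(s["finger_gap"],3),"ff",np.round(s["finger_force"],1))
    print("shift cm",totool(np.array(P)-s["tool_pos"]).round(2),"az",round((y0-yaw+np.pi)%(2*np.pi)-np.pi,3))
E
python3 -c "
from h import *
go([.483,.080,.25],2.805)"
```

```text
t 1.15 pos [ 0.1543 -0.5539  0.2256] yaw 0.272 tilt [-0. -0. -1.] j [-1.51  0.16  1.6  -0.    1.39 -0.21] F [-0.6 -0.1  0.8] gap 0.996 ff 0.0
shift cm [ 48.68 -52.24  -2.44] az -2.533
```

Call:
drive_tool([
  {"ax":0,"ay":0,"az":-0.14,"dx":4,"dy":-4.3,"dz":-0.2,"jaw":0},
  {"ax":0,"ay":0,"az":-0.28,"dx":8,"dy":-8.6,"dz":-0.4,"jaw":0},
  {"ax":0,"ay":0,"az":-0.42,"dx":12,"dy":-12.9,"dz":-0.6,"jaw":0},
  {"ax":0,"ay":0,"az":-0.56,"dx":16,"dy":-17.2,"dz":-0.8,"jaw":0},
  {"ax":0,"ay":0,"az":-0.7,"dx":20,"dy":-21.5,"dz":-1,"jaw":0},
  {"ax":0,"ay":0,"az":-0.84,"dx":24,"dy":-25.8,"dz":-1.2,"jaw":0},
  {"ax":0,"ay":0,"az":-0.98,"dx":28,"dy":-30.1,"dz":-1.4,"jaw":0},
  {"ax":0,"ay":0,"az":-1.12,"dx":32,"dy":-34.4,"dz":-1.6,"jaw":0},
  {"ax":0,"ay":0,"az":-1.26,"dx":36,"dy":-38.7,"dz":-1.8,"jaw":0},
  {"ax":0,"ay":0,"az":-1.4,"dx":40,"dy":-43,"dz":-2,"jaw":0},
  {"ax":0,"ay":0,"az":-1.4,"dx":40,"dy":-43,"dz":-2,"jaw":0},
])

```text
t: 2.25
tool_pos: [0.4076, -0.0637, 0.2448]
eef_rot: [0.669, 0.743, 0.0, 0.001]
wrist_force: [0.4, -0.7, 0.1]
finger_gap: 0.996
finger_force: 0.0
```

```bash
python3 -c "
from h import *
go([.483,.080,.25],2.805)"
```

```text
t 2.25 pos [ 0.4076 -0.0637  0.2448] yaw 1.675 tilt [-0.001  0.001 -1.   ] j [-0.45 -0.3   2.   -0.    1.45 -0.55] F [ 0.4 -0.7  0.1] gap 0.996 ff 0.0
shift cm [13.51  8.99 -0.52] az -1.13
```

Call:
drive_tool([
  {"ax":0,"ay":0,"az":-0.14,"dx":1.7,"dy":1.1,"dz":0,"jaw":0},
  {"ax":0,"ay":0,"az":-0.28,"dx":3.4,"dy":2.2,"dz":0,"jaw":0},
  {"ax":0,"ay":0,"az":-0.42,"dx":5.1,"dy":3.4,"dz":0,"jaw":0},
  {"ax":0,"ay":0,"az":-0.56,"dx":6.8,"dy":4.5,"dz":0,"jaw":0},
  {"ax":0,"ay":0,"az":-0.7,"dx":8.5,"dy":5.6,"dz":0,"jaw":0},
  {"ax":0,"ay":0,"az":-0.84,"dx":10.2,"dy":6.7,"dz":0,"jaw":0},
  {"ax":0,"ay":0,"az":-0.98,"dx":11.8,"dy":7.9,"dz":0,"jaw":0},
  {"ax":0,"ay":0,"az":-1.13,"dx":13.5,"dy":9,"dz":0,"jaw":0},
  {"ax":0,"ay":0,"az":-1.13,"dx":13.5,"dy":9,"dz":0,"jaw":0},
  {"ax":0,"ay":0,"az":-1.13,"dx":13.5,"dy":9,"dz":0,"jaw":0},
])

```text
t: 3.25
tool_pos: [0.4827, 0.0776, 0.2443]
eef_rot: [0.17, 0.985, -0.0, -0.0]
wrist_force: [-0.4, -0.4, 0.6]
finger_gap: 0.997
finger_force: 0.0
```

Run:
```python
from h import *
go([.483,.080,.102],2.805)
im=get_image("wrist"); 
for th,z in (("door_handle",.128),("knob",.19),("door",.1)):
    for q in spot_in(th,"wrist")[:2]: print(th,q["score"],q["position"],ray("wrist",q["position"],z))
P=[[.483,.080,.132],[.483,.080,.076],[.5413,.1441,.137],[.6465,.0643,.196]]
pp=proj("wrist",P); print(pp)
for p in pp: 
    if abs(p).max()<2000: cv2.circle(im,(int(p[0]),int(p[1])),4,(0,0,255),1)
cv2.imwrite("pics/w1.png",im)
```

```text
t 3.25 pos [0.4827 0.0776 0.2443] yaw 2.8 tilt [ 0.    -0.001 -1.   ] j [-0.09 -0.08  1.81 -0.    1.42 -1.32] F [-0.4 -0.4  0.6] gap 0.997 ff 0.0
shift cm [ 0.05  0.25 14.22] az -0.005
door_handle 0.58 [219.7, 360.4] [0.51410358 0.10385999 0.128     ]
door_handle 0.35 [378.6, 374.3] [0.69923873 0.06138689 0.128     ]
knob 0.95 [380.1, 374.6] [0.6349655  0.07119629 0.19      ]
door 0.82 [219.1, 355.2] [0.52289523 0.09877654 0.1       ]
[[325.07377281 198.9272636 ]
 [324.80631291 183.73080982]
 [412.30980792 235.41200545]
 [371.74643507 397.73195006]]
```

View pics/w1.png

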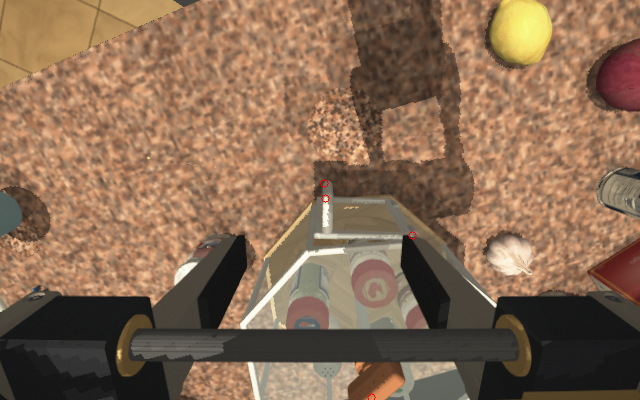

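The wrist view shows the handle standoff running down from (327,235), with the bar at about (326,190). My predicted bar points, (325,199) and (325,184), lie on it, so I'm descending.

Call:
drive_tool([
  {"ax":0,"ay":0,"az":0,"dx":0,"dy":0.1,"dz":3,"jaw":0.2},
  {"ax":0,"ay":0,"az":0,"dx":0,"dy":0.2,"dz":6,"jaw":0.3},
  {"ax":0,"ay":0,"az":0,"dx":0,"dy":0.2,"dz":9,"jaw":0.4},
  {"ax":0,"ay":0,"az":0,"dx":0,"dy":0.2,"dz":12,"jaw":0.4},
  {"ax":0,"ay":0,"az":0,"dx":0,"dy":0.2,"dz":14.2,"jaw":0.4},
  {"ax":0,"ay":0,"az":0,"dx":0,"dy":0.2,"dz":14.2,"jaw":0.6},
  {"ax":0,"ay":0,"az":0,"dx":0,"dy":0.2,"dz":14.2,"jaw":1},
  {"ax":0,"ay":0,"az":0,"dx":0,"dy":0.2,"dz":14.2,"jaw":1},
  {"ax":0,"ay":0,"az":0,"dx":0,"dy":0.2,"dz":14.2,"jaw":1},
  {"ax":0,"ay":0,"az":0,"dx":0,"dy":0.2,"dz":14.2,"jaw":1},
], squeeze=8)

```text
t: 4.45
tool_pos: [0.4843, 0.0795, 0.1035]
eef_rot: [0.169, 0.986, 0.0, 0.001]
wrist_force: [-0.6, 0.2, -0.2]
finger_gap: 0.191
finger_force: 0.0
```

Run:
```python
from h import *
go([.483,.080,.102],2.805)
im=get_image("top"); cv2.imwrite("pics/t2.png",cv2.resize(im[160:280,220:380],None,fx=4,fy=4))
```

```text
t 4.45 pos [0.4843 0.0795 0.1035] yaw 2.802 tilt [-0.002  0.001 -1.   ] j [-0.08  0.07  1.95  0.    1.12 -1.31] F [-0.6  0.2 -0.2] gap 0.191 ff 0.0
shift cm [0.14 0.   0.15] az -0.003
```

Call:
drive_tool([
  {"ax":0,"ay":0,"az":0,"dx":0,"dy":0,"dz":0,"jaw":1},
  {"ax":0,"ay":0,"az":0,"dx":0,"dy":0,"dz":0,"jaw":1},
  {"ax":0,"ay":0,"az":0,"dx":0,"dy":0,"dz":0,"jaw":1},
], squeeze=8)

```text
t: 4.8
tool_pos: [0.485, 0.0804, 0.1032]
eef_rot: [0.169, 0.986, 0.001, 0.002]
wrist_force: [2.6, 4.0, -0.4]
finger_gap: 0.105
finger_force: 8.0
```

Run:
```python
from h import *
s=get_state(); print(s["t"],s["finger_gap"],s["finger_force"],s["tool_pos"],s["wrist_force"])
# arc about hinge: rows relative to commanded pose
h=np.array([.5413,.1441,0]); p=np.array([.4845,.0795,0]); yaw=2.802
x=np.array([np.cos(yaw),np.sin(yaw),0]); y=np.array([np.sin(yaw),-np.cos(yaw),0])
for k in range(1,14):
    a=.12*k; d=h+R.from_rotvec([0,0,-a]).apply(p-h)-p; print(k,round(a,2),round(d@x*100,2),round(d@y*100,2),(p+d).round(3))
```

```text
4.8 0.10492068125096941 8.002867698669434 [0.48498907 0.08042124 0.10318703] [ 2.64505929  4.01379591 -0.35162821]
1 0.12 0.93 0.44 [0.477 0.087 0.   ]
2 0.24 1.81 0.99 [0.471 0.095 0.   ]
3 0.36 2.61 1.64 [0.465 0.104 0.   ]
4 0.48 3.32 2.38 [0.461 0.113 0.   ]
5 0.6 3.95 3.2 [0.458 0.123 0.   ]
6 0.72 4.47 4.09 [0.456 0.133 0.   ]
7 0.84 4.88 5.04 [0.455 0.143 0.   ]
8 0.96 5.17 6.03 [0.456 0.154 0.   ]
9 1.08 5.35 7.05 [0.458 0.164 0.   ]
10 1.2 5.4 8.08 [0.461 0.174 0.   ]
11 1.32 5.32 9.11 [0.465 0.183 0.   ]
12 1.44 5.13 10.12 [0.47  0.192 0.   ]
13 1.56 4.81 11.1 [0.476 0.2   0.   ]
```

Call:
drive_tool([
  {"ax":0,"ay":0,"az":0.06,"dx":0.5,"dy":0.2,"dz":0,"jaw":1},
  {"ax":0,"ay":0,"az":0.12,"dx":0.93,"dy":0.44,"dz":0,"jaw":1},
  {"ax":0,"ay":0,"az":0.24,"dx":1.81,"dy":0.99,"dz":0,"jaw":1},
  {"ax":0,"ay":0,"az":0.36,"dx":2.61,"dy":1.64,"dz":0,"jaw":1},
  {"ax":0,"ay":0,"az":0.48,"dx":3.32,"dy":2.38,"dz":0,"jaw":1},
  {"ax":0,"ay":0,"az":0.6,"dx":3.95,"dy":3.2,"dz":0,"jaw":1},
  {"ax":0,"ay":0,"az":0.6,"dx":3.95,"dy":3.2,"dz":0,"jaw":1},
])

```text
t: 5.5
tool_pos: [0.4592, 0.1241, 0.1032]
eef_rot: [0.454, 0.891, 0.002, 0.003]
wrist_force: [8.0, 2.0, -5.7]
finger_gap: 0.105
finger_force: 8.0
```

Run:
```python
from h import *
go([.458,.123,.103],2.202)
h=np.array([.5413,.1441,0]); p=get_state()["tool_pos"].copy() if 0 else np.array(get_state()["tool_pos"]); p[2]=0
M=R.from_quat(get_state()["eef_rot"]).as_matrix(); yaw=np.arctan2(M[1,0],M[0,0])
print(np.linalg.norm(p-h))
x=np.array([np.cos(yaw),np.sin(yaw),0]); y=np.array([np.sin(yaw),-np.cos(yaw),0])
for k in range(1,9):
    a=.12*k; d=h+R.from_rotvec([0,0,-a]).apply(p-h)-p; print(k,round(a,2),round(d@x*100,2),round(d@y*100,2),(p+d).round(3))
```

```text
t 5.5 pos [0.4592 0.1241 0.1032] yaw 2.2 tilt [-0.003  0.006 -1.   ] j [ 0.01  0.03  1.99  0.    1.11 -0.62] F [ 8.   2.  -5.7] gap 0.105 ff 8.0
shift cm [-0.02 -0.16  0.02] az -0.002
0.0845188939232889
1 0.12 0.91 0.44 [0.457 0.134 0.   ]
2 0.24 1.77 0.99 [0.457 0.144 0.   ]
3 0.36 2.55 1.64 [0.457 0.154 0.   ]
4 0.48 3.24 2.37 [0.459 0.164 0.   ]
5 0.6 3.85 3.18 [0.462 0.174 0.   ]
6 0.72 4.35 4.06 [0.466 0.183 0.   ]
7 0.84 4.75 5.0 [0.472 0.192 0.   ]
8 0.96 5.03 5.97 [0.478 0.2   0.   ]
```

Call:
drive_tool([
  {"ax":0,"ay":0,"az":0.12,"dx":0.9,"dy":0.5,"dz":0,"jaw":1},
  {"ax":0,"ay":0,"az":0.24,"dx":1.7,"dy":1.05,"dz":0,"jaw":1},
  {"ax":0,"ay":0,"az":0.36,"dx":2.45,"dy":1.7,"dz":0,"jaw":1},
  {"ax":0,"ay":0,"az":0.48,"dx":3.1,"dy":2.45,"dz":0,"jaw":1},
  {"ax":0,"ay":0,"az":0.6,"dx":3.7,"dy":3.25,"dz":0,"jaw":1},
  {"ax":0,"ay":0,"az":0.72,"dx":4.2,"dy":4.1,"dz":0,"jaw":1},
  {"ax":0,"ay":0,"az":0.84,"dx":4.6,"dy":5.0,"dz":0,"jaw":1},
  {"ax":0,"ay":0,"az":0.92,"dx":4.8,"dy":5.6,"dz":0,"jaw":1},
  {"ax":0,"ay":0,"az":0.92,"dx":4.8,"dy":5.6,"dz":0,"jaw":1},
  {"ax":0,"ay":0,"az":0.92,"dx":4.8,"dy":5.6,"dz":0,"jaw":0.8},
])

```text
t: 6.5
tool_pos: [0.474, 0.1947, 0.1025]
eef_rot: [0.801, 0.599, 0.0, 0.0]
wrist_force: [1.1, 0.3, -0.3]
finger_gap: 0.171
finger_force: 0.0
```

Run:
```python
from h import *
go([.474,.198,.103],1.28)
im=get_image("top"); cv2.imwrite("pics/t3.png",cv2.resize(im[110:270,210:410],None,fx=3.7,fy=3.7,interpolation=cv2.INTER_CUBIC))
```

```text
t 6.5 pos [0.474  0.1947 0.1025] yaw 1.284 tilt [-0.     0.001 -1.   ] j [ 0.15  0.13  1.89 -0.    1.12  0.44] F [ 1.1  0.3 -0.3] gap 0.171 ff 0.0
shift cm [ 0.32 -0.09 -0.05] az 0.004
```

View pics/t3.png

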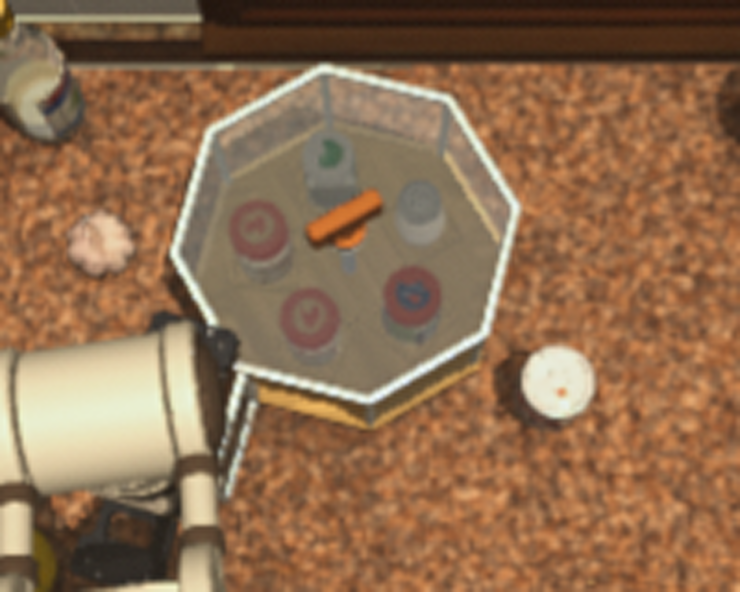

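The door stands at about a right angle: its panel runs from (245,370) to (228,495) in the crop, and the jars haven't moved. I'm releasing the handle and rising.

Call:
drive_tool([
  {"ax":0,"ay":0,"az":0,"dx":0,"dy":0,"dz":0,"jaw":0.5},
  {"ax":0,"ay":0,"az":0,"dx":0,"dy":0,"dz":0,"jaw":0.5},
  {"ax":0,"ay":0,"az":0,"dx":0,"dy":0,"dz":-1,"jaw":0.5},
  {"ax":0,"ay":0,"az":0,"dx":0,"dy":0,"dz":-4,"jaw":0.5},
  {"ax":0,"ay":0,"az":0,"dx":0,"dy":0,"dz":-8,"jaw":0.4},
  {"ax":0,"ay":0,"az":0,"dx":0,"dy":0,"dz":-12,"jaw":0.4},
  {"ax":0,"ay":0,"az":0,"dx":0,"dy":0,"dz":-15,"jaw":0.4},
  {"ax":0,"ay":0,"az":0,"dx":0,"dy":0,"dz":-15,"jaw":0.4},
])

```text
t: 7.35
tool_pos: [0.4767, 0.1951, 0.2586]
eef_rot: [0.802, 0.598, 0.005, 0.003]
wrist_force: [0.7, 0.2, -0.3]
finger_gap: 0.597
finger_force: 0.0
```

Run:
```python
from h import *
go([.645,.0645,.25],2.08)
```

```text
t 7.35 pos [0.4767 0.1951 0.2586] yaw 1.282 tilt [ 0.005  0.01  -1.   ] j [ 0.15 -0.03  1.73 -0.    1.43  0.44] F [ 0.7  0.2 -0.3] gap 0.597 ff 0.0
shift cm [-7.72 19.84  1.01] az -0.798
```

Call:
drive_tool([
  {"ax":0,"ay":0,"az":-0.13,"dx":-1.3,"dy":3.3,"dz":0,"jaw":0.4},
  {"ax":0,"ay":0,"az":-0.26,"dx":-2.6,"dy":6.6,"dz":0,"jaw":0.4},
  {"ax":0,"ay":0,"az":-0.4,"dx":-3.9,"dy":9.9,"dz":0,"jaw":0.4},
  {"ax":0,"ay":0,"az":-0.53,"dx":-5.2,"dy":13.2,"dz":0,"jaw":0.4},
  {"ax":0,"ay":0,"az":-0.66,"dx":-6.5,"dy":16.5,"dz":0,"jaw":0.4},
  {"ax":0,"ay":0,"az":-0.8,"dx":-7.7,"dy":19.8,"dz":0,"jaw":0.4},
  {"ax":0,"ay":0,"az":-0.8,"dx":-7.7,"dy":19.8,"dz":0,"jaw":0.4},
  {"ax":0,"ay":0,"az":-0.8,"dx":-7.7,"dy":19.8,"dz":0,"jaw":0.4},
  {"ax":0,"ay":0,"az":-0.8,"dx":-7.7,"dy":19.8,"dz":0,"jaw":0.4},
])

```text
t: 8.25
tool_pos: [0.6408, 0.0653, 0.252]
eef_rot: [0.506, 0.863, -0.0, -0.001]
wrist_force: [0.0, -0.5, -0.6]
finger_gap: 0.597
finger_force: 0.0
```

Run:
```python
from h import *
go([.645,.0645,.168],2.08)
im=get_image("wrist")
for q in outline_of("knob","wrist")[:1]:
    m=q["mask"]; ys,xs=np.nonzero(m); print(q["score"],q["position"],ray("wrist",q["position"],.196))
    pts=np.array([ray("wrist",(a,b),.196)[:2] for a,b in zip(ys[::5],xs[::5])],np.float32); print(cv2.minAreaRect(pts), pts.mean(0))
a=np.radians(119)
P=[[.645+s*.03*np.cos(a),.0645+s*.03*np.sin(a),.196] for s in(1,-1)]+[[.645,.0645,.196]]
for p in proj("wrist",P): cv2.circle(im,(int(p[0]),int(p[1])),4,(255,0,0),1); print(p)
cv2.imwrite("pics/w4.png",im)
```

```text
t 8.25 pos [0.6408 0.0653 0.252 ] yaw 2.081 tilt [ 0.001 -0.001 -1.   ] j [-0.09  0.32  1.35  0.    1.47 -0.6 ] F [ 0.  -0.5 -0.6] gap 0.597 ff 0.0
shift cm [-0.28  0.34  8.4 ] az 0.001
0.72 [213.7, 330.3] [0.64273735 0.0749727  0.196     ]
((0.645012378692627, 0.0707455724477768), (0.026399873197078705, 0.06347765773534775), 19.498558044433594) [0.6454451 0.0735194]
[326.23893567 187.3070668 ]
[325.61814008 263.48211377]
[325.91740309 226.8579839 ]
```

View pics/w4.png

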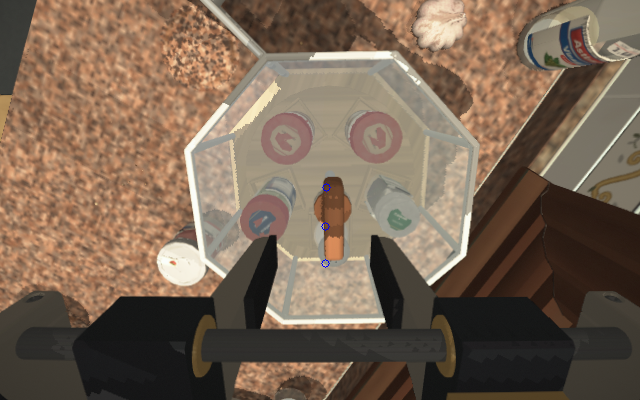

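Run:
```python
from h import *
from scipy.optimize import least_squares
w=get_image("wrist"); K,d,r,t=cam("wrist"); M=cv2.Rodrigues(r)[0]; print("wristcam at",(-M.T@t.ravel()).round(3),"fwd",M[2].round(3))
print("corners wrist",[ray("wrist",p,.196)[:2].round(4) for p in((178,332),(260,335),(219,333),(219,326),(219,341))])
def mask(im,roi):
    hsv=cv2.cvtColor(im,cv2.COLOR_BGR2HSV); m=((hsv[...,0]<16)&(hsv[...,1]>165)&(hsv[...,2]>60)); o=np.zeros_like(m); o[roi]=m[roi]; return o
top=cv2.imread("pics/t3.png"); small=cv2.resize(top,(200,160),interpolation=cv2.INTER_AREA); full=np.zeros((400,640,3),np.uint8); full[110:270,210:410]=small
mw=mask(w,np.s_[165:275,310:360]); mt=mask(full,np.s_[155:185,288:318]); print(mw.sum(),mt.sum())
def hull(n,x,y,a,box):
    L,W,z0,z1=box; c,s=np.cos(a),np.sin(a)
    P=[[x+u*L*c-v*W*s,y+u*L*s+v*W*c,z] for u in(-.5,.5) for v in(-.5,.5) for z in(z0,z1)]
    h=cv2.convexHull(proj(n,P).astype(np.float32)); im=np.zeros((400*4,640*4),np.uint8); cv2.fillPoly(im,[np.int32(h*4)],1); return cv2.resize(im*255,(640,400),interpolation=cv2.INTER_AREA)/255.
from scipy.optimize import minimize
for n,m in(("wrist",mw),("top",mt)):
    ys,xs=np.nonzero(m); print(n,cv2.minAreaRect(np.c_[xs,ys].astype(np.float32)))
    f=lambda q:-(lambda H:2*(H*m).sum()/(H.sum()+m.sum()))(hull(n,.64+q[0]/100,.066+q[1]/100,2.08+q[2]/10,(.06,.015,.164,.196)))
    b=min((minimize(f,[0,0,a],method="Nelder-Mead",options=dict(initial_simplex=[[0,0,a],[1,0,a],[0,1,a],[0,0,a+1]])) for a in(0,1)),key=lambda o:o.fun)
    print(n,.64+b.x[0]/100,.066+b.x[1]/100,2.08+b.x[2]/10,b.fun)
```

```text
wristcam at [0.601 0.139 0.413] fwd [ 0.144 -0.256 -0.956]
corners wrist [array([0.6308, 0.0985]), array([0.6645, 0.0442]), array([0.6466, 0.0723]), array([0.6422, 0.0698]), array([0.6517, 0.0751])]
0 159
wrist ((0.0, 0.0), (0.0, 0.0), 0.0)
wrist 0.64 0.066 2.08 -0.0
top ((303.77362060546875, 170.29246520996094), (10.392757415771484, 21.465415954589844), 60.945396423339844)
top 0.6446935328738965 0.06360328381618523 2.100753718758585 -0.8100905390074078
```

The wrist view shows the knob bar from (332,178) to (335,260), about 7 px right of my prediction, or roughly 4 to 5 mm. I'll shift over by part of that and grip.

Call:
drive_tool([
  {"ax":0,"ay":0,"az":-0.03,"dx":-0.3,"dy":0.7,"dz":1.5,"jaw":0.4},
  {"ax":0,"ay":0,"az":-0.03,"dx":-0.3,"dy":0.7,"dz":4,"jaw":0.4},
  {"ax":0,"ay":0,"az":-0.03,"dx":-0.3,"dy":0.7,"dz":6.5,"jaw":0.4},
  {"ax":0,"ay":0,"az":-0.03,"dx":-0.3,"dy":0.7,"dz":8,"jaw":0.4},
  {"ax":0,"ay":0,"az":-0.03,"dx":-0.3,"dy":0.7,"dz":8.4,"jaw":0.4},
  {"ax":0,"ay":0,"az":-0.03,"dx":-0.3,"dy":0.7,"dz":8.4,"jaw":0.6},
  {"ax":0,"ay":0,"az":-0.03,"dx":-0.3,"dy":0.7,"dz":8.4,"jaw":1},
  {"ax":0,"ay":0,"az":-0.03,"dx":-0.3,"dy":0.7,"dz":8.4,"jaw":1},
  {"ax":0,"ay":0,"az":-0.03,"dx":-0.3,"dy":0.7,"dz":8.4,"jaw":1},
  {"ax":0,"ay":0,"az":-0.03,"dx":-0.3,"dy":0.7,"dz":8.4,"jaw":1},
  {"ax":0,"ay":0,"az":-0.03,"dx":-0.3,"dy":0.7,"dz":8.4,"jaw":1},
  {"ax":0,"ay":0,"az":-0.03,"dx":-0.3,"dy":0.7,"dz":8.4,"jaw":1},
], squeeze=15)

```text
t: 9.6
tool_pos: [0.6497, 0.0649, 0.1697]
eef_rot: [0.492, 0.87, 0.0, 0.001]
wrist_force: [-3.2, -2.2, 6.0]
finger_gap: 0.319
finger_force: 15.0
```

Run:
```python
from h import *
go([.6475,.066,.168],2.11); s=get_state(); print("tool force",totool(s["wrist_force"])/100,s["ft_torque"])
```

```text
t 9.6 pos [0.6497 0.0649 0.1697] yaw 2.112 tilt [-0.001  0.001 -1.   ] j [-0.08  0.4   1.42 -0.    1.32 -0.63] F [-3.2 -2.2  6. ] gap 0.319 ff 15.0
shift cm [ 0.2  -0.13  0.17] az 0.002
tool force [-0.28319555 -3.88885638 -5.99013339] [-0.27844094  0.44345555  0.03054655]
```

The gap is 29 mm, not 15 mm, so the tips have closed on the round hub under the bar. I'll open, rise 9 mm and grip again.

Call:
drive_tool([
  {"ax":0,"ay":0,"az":0,"dx":0,"dy":0,"dz":0,"jaw":0.5},
  {"ax":0,"ay":0,"az":0,"dx":0,"dy":0,"dz":0,"jaw":0.5},
  {"ax":0,"ay":0,"az":0,"dx":0,"dy":0,"dz":-0.6,"jaw":0.5},
  {"ax":0,"ay":0,"az":0,"dx":0,"dy":0,"dz":-1,"jaw":0.5},
  {"ax":0,"ay":0,"az":0,"dx":0,"dy":0,"dz":-1,"jaw":0.6},
  {"ax":0,"ay":0,"az":0,"dx":0,"dy":0,"dz":-1,"jaw":1},
  {"ax":0,"ay":0,"az":0,"dx":0,"dy":0,"dz":-1,"jaw":1},
  {"ax":0,"ay":0,"az":0,"dx":0,"dy":0,"dz":-1,"jaw":1},
  {"ax":0,"ay":0,"az":0,"dx":0,"dy":0,"dz":-1,"jaw":1},
  {"ax":0,"ay":0,"az":0,"dx":0,"dy":0,"dz":-1,"jaw":1},
  {"ax":0,"ay":0,"az":0,"dx":0,"dy":0,"dz":-1,"jaw":1},
  {"ax":0,"ay":0,"az":0,"dx":0,"dy":0,"dz":-1,"jaw":1},
], squeeze=20)

```text
t: 10.8
tool_pos: [0.6493, 0.0654, 0.1781]
eef_rot: [0.492, 0.87, 0.0, -0.0]
wrist_force: [1.9, 0.6, -2.2]
finger_gap: 0.161
finger_force: 20.0
```

Run:
```python
from h import *
go([.6475,.066,.176],2.11); s=get_state(); print("tool force",totool(s["wrist_force"])/100,s["ft_torque"])
im=get_image("wrist"); cv2.imwrite("pics/w5.png",im)
```

```text
t 10.8 pos [0.6493 0.0654 0.1781] yaw 2.112 tilt [ 0.  0. -1.] j [-0.08  0.39  1.41  0.    1.34 -0.63] F [ 1.9  0.6 -2.2] gap 0.161 ff 20.0
shift cm [ 0.14 -0.13  0.21] az 0.002
tool force [-0.46686629  1.89372869  2.18995355] [ 0.10336106 -0.36408538 -0.06786164]
```

View pics/w5.png

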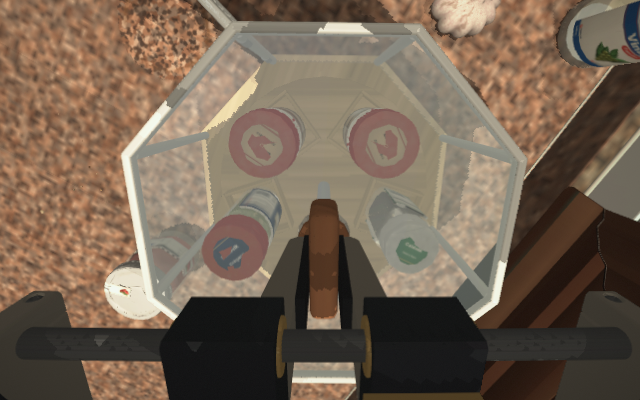

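The bar is now gripped (14.8 mm gap, 20 N) and the side force is small, so the TCP is on the spindle. I need to turn it about 2.37 rad clockwise, slowly.

Call:
drive_tool([
  {"ax":0,"ay":0,"az":0.01,"dx":0,"dy":0,"dz":0,"jaw":1},
  {"ax":0,"ay":0,"az":0.03,"dx":0,"dy":0,"dz":0,"jaw":1},
  {"ax":0,"ay":0,"az":0.06,"dx":0,"dy":0,"dz":0,"jaw":1},
  {"ax":0,"ay":0,"az":0.1,"dx":0,"dy":0,"dz":0,"jaw":1},
  {"ax":0,"ay":0,"az":0.14,"dx":0,"dy":0,"dz":0,"jaw":1},
  {"ax":0,"ay":0,"az":0.18,"dx":0,"dy":0,"dz":0,"jaw":1},
  {"ax":0,"ay":0,"az":0.22,"dx":0,"dy":0,"dz":0,"jaw":1},
  {"ax":0,"ay":0,"az":0.26,"dx":0,"dy":0,"dz":0,"jaw":1},
  {"ax":0,"ay":0,"az":0.3,"dx":0,"dy":0,"dz":0,"jaw":1},
  {"ax":0,"ay":0,"az":0.34,"dx":0,"dy":0,"dz":0,"jaw":1},
  {"ax":0,"ay":0,"az":0.38,"dx":0,"dy":0,"dz":0,"jaw":1},
  {"ax":0,"ay":0,"az":0.42,"dx":0,"dy":0,"dz":0,"jaw":1},
], squeeze=25)

```text
t: 12.05
tool_pos: [0.6483, 0.0651, 0.1781]
eef_rot: [0.664, 0.748, -0.001, -0.001]
wrist_force: [-2.5, -1.4, -1.5]
finger_gap: 0.159
finger_force: 25.0
```

Call:
drive_tool([
  {"ax":0,"ay":0,"az":0.04,"dx":0,"dy":0,"dz":0,"jaw":1},
  {"ax":0,"ay":0,"az":0.08,"dx":0,"dy":0,"dz":0,"jaw":1},
  {"ax":0,"ay":0,"az":0.12,"dx":0,"dy":0,"dz":0,"jaw":1},
  {"ax":0,"ay":0,"az":0.16,"dx":0,"dy":0,"dz":0,"jaw":1},
  {"ax":0,"ay":0,"az":0.2,"dx":0,"dy":0,"dz":0,"jaw":1},
  {"ax":0,"ay":0,"az":0.24,"dx":0,"dy":0,"dz":0,"jaw":1},
  {"ax":0,"ay":0,"az":0.28,"dx":0,"dy":0,"dz":0,"jaw":1},
  {"ax":0,"ay":0,"az":0.32,"dx":0,"dy":0,"dz":0,"jaw":1},
  {"ax":0,"ay":0,"az":0.36,"dx":0,"dy":0,"dz":0,"jaw":1},
  {"ax":0,"ay":0,"az":0.4,"dx":0,"dy":0,"dz":0,"jaw":1},
  {"ax":0,"ay":0,"az":0.43,"dx":0,"dy":0,"dz":0,"jaw":1},
  {"ax":0,"ay":0,"az":0.45,"dx":0,"dy":0,"dz":0,"jaw":1},
])

```text
t: 13.25
tool_pos: [0.6473, 0.0652, 0.1781]
eef_rot: [0.814, 0.581, -0.002, -0.001]
wrist_force: [-7.2, -0.4, 2.1]
finger_gap: 0.159
finger_force: 25.0
```

Run:
```python
from h import *
go([.649,.066,.178],-.257); s=get_state(); print("tool force",totool(s["wrist_force"])/100,s["ft_torque"])
```

```text
t 13.25 pos [0.6473 0.0652 0.1781] yaw 1.24 tilt [-0.002 -0.005 -1.   ] j [-0.08  0.39  1.41 -0.    1.34  0.25] F [-7.2 -0.4  2.1] gap 0.159 ff 25.0
shift cm [0.13 0.14 0.01] az 1.497
tool force [-2.74585495 -6.6514135  -2.06840547] [-0.03966161  0.70725364  0.05430452]
```

Call:
drive_tool([
  {"ax":0,"ay":0,"az":0.03,"dx":0,"dy":-0.05,"dz":0,"jaw":1},
  {"ax":0,"ay":0,"az":0.07,"dx":0,"dy":-0.1,"dz":0,"jaw":1},
  {"ax":0,"ay":0,"az":0.11,"dx":0,"dy":-0.15,"dz":0,"jaw":1},
  {"ax":0,"ay":0,"az":0.15,"dx":-0.1,"dy":-0.2,"dz":0,"jaw":1},
  {"ax":0,"ay":0,"az":0.19,"dx":-0.1,"dy":-0.25,"dz":0,"jaw":1},
  {"ax":0,"ay":0,"az":0.23,"dx":-0.1,"dy":-0.25,"dz":0,"jaw":1},
  {"ax":0,"ay":0,"az":0.27,"dx":-0.1,"dy":-0.25,"dz":0,"jaw":1},
  {"ax":0,"ay":0,"az":0.31,"dx":-0.1,"dy":-0.25,"dz":0,"jaw":1},
  {"ax":0,"ay":0,"az":0.35,"dx":-0.1,"dy":-0.25,"dz":0,"jaw":1},
  {"ax":0,"ay":0,"az":0.39,"dx":-0.1,"dy":-0.25,"dz":0,"jaw":1},
  {"ax":0,"ay":0,"az":0.43,"dx":-0.1,"dy":-0.25,"dz":0,"jaw":1},
  {"ax":0,"ay":0,"az":0.47,"dx":-0.1,"dy":-0.25,"dz":0,"jaw":1},
])

```text
t: 14.45
tool_pos: [0.6462, 0.0658, 0.1781]
eef_rot: [0.927, 0.375, -0.0, -0.001]
wrist_force: [0.4, 3.0, -1.9]
finger_gap: 0.162
finger_force: 25.0
```

Call:
drive_tool([
  {"ax":0,"ay":0,"az":0.04,"dx":0,"dy":0,"dz":0,"jaw":1},
  {"ax":0,"ay":0,"az":0.08,"dx":0,"dy":0,"dz":0,"jaw":1},
  {"ax":0,"ay":0,"az":0.12,"dx":0,"dy":0,"dz":0,"jaw":1},
  {"ax":0,"ay":0,"az":0.16,"dx":0,"dy":0,"dz":0,"jaw":1},
  {"ax":0,"ay":0,"az":0.2,"dx":0,"dy":0,"dz":0,"jaw":1},
  {"ax":0,"ay":0,"az":0.24,"dx":0,"dy":0,"dz":0,"jaw":1},
  {"ax":0,"ay":0,"az":0.28,"dx":0,"dy":0,"dz":0,"jaw":1},
  {"ax":0,"ay":0,"az":0.32,"dx":0,"dy":0,"dz":0,"jaw":1},
  {"ax":0,"ay":0,"az":0.36,"dx":0,"dy":0,"dz":0,"jaw":1},
  {"ax":0,"ay":0,"az":0.4,"dx":0,"dy":0,"dz":0,"jaw":1},
  {"ax":0,"ay":0,"az":0.43,"dx":0,"dy":0,"dz":0,"jaw":1},
  {"ax":0,"ay":0,"az":0.45,"dx":0,"dy":0,"dz":0,"jaw":1},
])

```text
t: 15.65
tool_pos: [0.6456, 0.0667, 0.1781]
eef_rot: [0.987, 0.16, -0.001, -0.001]
wrist_force: [-1.1, 6.4, -0.8]
finger_gap: 0.163
finger_force: 25.0
```

Run:
```python
from h import *
go([.6465,.066,.178],-.257); s=get_state(); print("tool force",totool(s["wrist_force"])/100,s["ft_torque"])
```

```text
t 15.65 pos [0.6456 0.0667 0.1781] yaw 0.321 tilt [-0.001 -0.003 -1.   ] j [-0.08  0.38  1.42  0.    1.34  1.17] F [-1.1  6.4 -0.8] gap 0.163 ff 25.0
shift cm [0.06 0.09 0.01] az 0.578
tool force [ 1.01218164 -6.44823988  0.86416943] [0.71091853 0.05670072 0.05572775]
```

Call:
drive_tool([
  {"ax":0,"ay":0,"az":0.03,"dx":0,"dy":-0.05,"dz":0,"jaw":1},
  {"ax":0,"ay":0,"az":0.07,"dx":0,"dy":-0.1,"dz":0,"jaw":1},
  {"ax":0,"ay":0,"az":0.11,"dx":0,"dy":-0.15,"dz":0,"jaw":1},
  {"ax":0,"ay":0,"az":0.15,"dx":0,"dy":-0.2,"dz":0,"jaw":1},
  {"ax":0,"ay":0,"az":0.19,"dx":0,"dy":-0.2,"dz":0,"jaw":1},
  {"ax":0,"ay":0,"az":0.23,"dx":0,"dy":-0.2,"dz":0,"jaw":1},
  {"ax":0,"ay":0,"az":0.27,"dx":0,"dy":-0.2,"dz":0,"jaw":1},
  {"ax":0,"ay":0,"az":0.31,"dx":0,"dy":-0.2,"dz":0,"jaw":1},
  {"ax":0,"ay":0,"az":0.35,"dx":0,"dy":-0.2,"dz":0,"jaw":1},
  {"ax":0,"ay":0,"az":0.39,"dx":0,"dy":-0.2,"dz":0,"jaw":1},
  {"ax":0,"ay":0,"az":0.43,"dx":0,"dy":-0.2,"dz":0,"jaw":1},
  {"ax":0,"ay":0,"az":0.47,"dx":0,"dy":-0.2,"dz":0,"jaw":1},
])

```text
t: 16.85
tool_pos: [0.6455, 0.0679, 0.1781]
eef_rot: [0.997, -0.075, -0.001, -0.001]
wrist_force: [1.1, 3.6, -2.6]
finger_gap: 0.162
finger_force: 25.0
```

Call:
drive_tool([
  {"ax":0,"ay":0,"az":0.03,"dx":0,"dy":0,"dz":0,"jaw":1},
  {"ax":0,"ay":0,"az":0.06,"dx":0,"dy":0,"dz":0,"jaw":1},
  {"ax":0,"ay":0,"az":0.08,"dx":0,"dy":0,"dz":0,"jaw":1},
  {"ax":0,"ay":0,"az":0.09,"dx":0,"dy":0,"dz":0,"jaw":1},
  {"ax":0,"ay":0,"az":0.1,"dx":0,"dy":0,"dz":0,"jaw":1},
  {"ax":0,"ay":0,"az":0.1,"dx":0,"dy":0,"dz":0,"jaw":1},
  {"ax":0,"ay":0,"az":0.1,"dx":0,"dy":0,"dz":0,"jaw":1},
])

```text
t: 17.55
tool_pos: [0.6456, 0.0681, 0.1781]
eef_rot: [0.992, -0.124, -0.001, -0.001]
wrist_force: [-0.4, 6.7, -2.9]
finger_gap: 0.162
finger_force: 25.0
```

Run:
```python
from h import *
go([.6465,.066,.178],-.257); s=get_state(); print("tool force",totool(s["wrist_force"])/100,s["ft_torque"])
im=get_image("wrist"); cv2.imwrite("pics/w6.png",im)
for q in outline_of("salt_shaker","wrist")[:2]: print(q["score"],q["position"],ray("wrist",q["position"],.07))
im=get_image("top"); cv2.imwrite("pics/t6.png",cv2.resize(im[110:270,210:410],None,fx=3.7,fy=3.7,interpolation=cv2.INTER_CUBIC))
for q in outline_of("salt_shaker","top")[:2]: print("top",q["score"],q["position"],ray("top",q["position"],.07))
c=np.array([.646,.066]);w=-.2566
print("bay",c-.068*np.array([np.cos(w),np.sin(w)]))
```

```text
t 17.55 pos [0.6456 0.0681 0.1781] yaw -0.249 tilt [-0.001 -0.001 -1.   ] j [-0.08  0.38  1.42  0.    1.34  1.74] F [-0.4  6.7 -2.9] gap 0.162 ff 25.0
shift cm [0.14 0.18 0.01] az 0.008
tool force [-2.03662502 -6.34322081  2.90544221] [ 0.84889269 -0.18030769 -0.00267394]
bay [0.58022642 0.08325795]
```

View pics/t6.png

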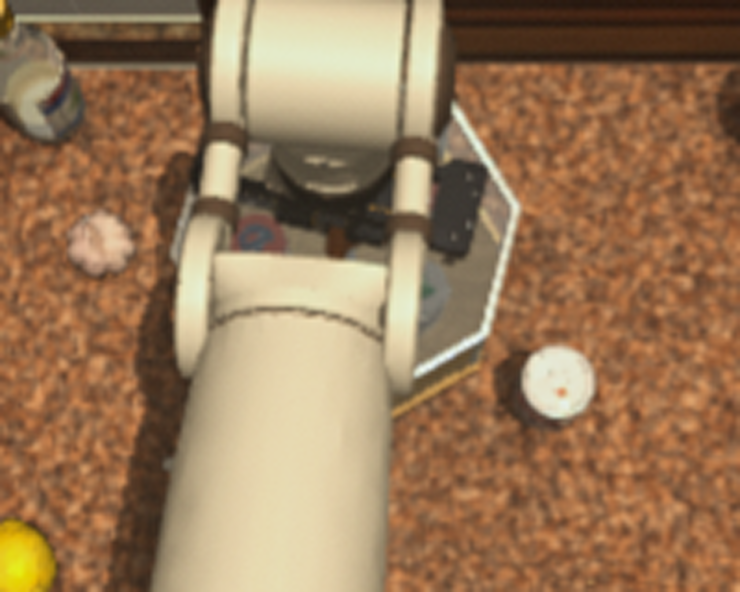

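View pics/w6.png

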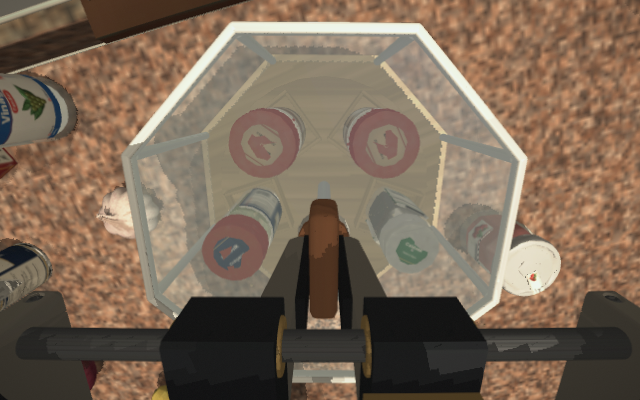

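The wrist view shows the rear roof flat level (y≈28, centred on x≈325) and the knob in line with it at x≈323. The four other jars are upright and symmetric, so the salt is at the front, hidden under the gripper. In the top view, a white bit at crop (170,465) may be the open door's handle, so I'll check that, let it settle and hand in.

Call:
drive_tool([
  {"ax":0,"ay":0,"az":0,"dx":0,"dy":-0.1,"dz":0,"jaw":1},
  {"ax":0,"ay":0,"az":0,"dx":0,"dy":-0.1,"dz":0,"jaw":1},
  {"ax":0,"ay":0,"az":0,"dx":0,"dy":-0.1,"dz":0,"jaw":1},
  {"ax":0,"ay":0,"az":0,"dx":0,"dy":-0.1,"dz":0,"jaw":1},
  {"ax":0,"ay":0,"az":0,"dx":0,"dy":-0.1,"dz":0,"jaw":1},
])

```text
t: 18.25
tool_pos: [0.6456, 0.0681, 0.1781]
eef_rot: [0.992, -0.124, -0.001, -0.0]
wrist_force: [-3.9, 3.8, -0.7]
finger_gap: 0.165
finger_force: 25.0
```

Run:
```python
from h import *
go([.6465,.066,.178],-.257); print(np.round(get_state()["qvel"],3))
for P in([.474,.195,.132],[.474,.195,.076]): p=proj("top",P)[0]; print("handle crop px",(p-[210,110])*3.7)
K,d,r,t=cam("scene"); M=cv2.Rodrigues(r)[0]; print("scene cam",-M.T@t.ravel(),M[2])
im=get_image("scene"); print(im.std()); 
for n in("top","scene","wrist"):
    get_image(n); print(n,[(round(q["score"],2),np.round(q["position"])) for th in("door_handle","salt_shaker") for q in spot_in(th,n)[:1]])
```

```text
t 18.25 pos [0.6456 0.0681 0.1781] yaw -0.248 tilt [-0.002  0.    -1.   ] j [-0.08  0.38  1.42  0.    1.34  1.74] F [-3.9  3.8 -0.7] gap 0.165 ff 25.0
shift cm [0.14 0.18 0.01] az 0.009
[-0.    -0.001 -0.001 -0.001  0.     0.001]
handle crop px [170.14476403 462.41736155]
handle crop px [180.17076416 469.72936585]
scene cam [0.6831487  1.60730311 0.94490696] [-0.06579056 -0.88585305 -0.45927766]
22.742532742187112
top []
scene []
wrist []
```

The handle projects to (170,462) and the white bit is at (170,465), so the door is still open. Everything is at rest, so I'm handing in.

```bash
python3 -c "
from rig import *
print(sign_off())"
```

```text
the job is handed in; nothing more can be done
None
```

I handed the job in at about 18 s with the door open to about a right angle, the salt's socket turned to the middle of the doorway, and the knob held still at 25 N; the salt itself was hidden under the gripper, so I placed it from the knob's angle, and the sign-off returned no verdict.

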